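Tighten the board clamp with a ring spanner between two cheeks

TASK

Close the jaw of the board-clamping fixture on the red circuit board: with the ring spanner from its rest, turn the fixture's hexagon nut clockwise (seen from above) until it comes up firm against its stop. Two cheeks block the handle, so it takes several short strokes, lifting the ring off and reseating it each time; do not touch the nut with the gripper's fingers. Then lay the spanner back in the slots of its rest as it lay at first, and leave the other things on the bench where they are.

Things in the scene. Friction and masses are not known exactly. Their poses are not given: they have to be found in the camera images.
- nut_top (a point): Centre of the top face of the steel hexagon nut, 70 mm above the table: 44 mm across flats, 16 mm tall, greased, axis vertical, on a round flange (60 mm across) that turns with it; the ring seats on the flange, 54 mm above the table. A thin spindle end stands 4 mm proud. The nut's x axis is square to a flat, z up. It resists with about 0.6 N m and stays where it is left.
- spindle (a joint): Turn of the nut in rad, growing clockwise seen from above; starts between 0 and 0.5 and meets a hard stop at 3.0 (jaw closed on the board). At joint 0 the nut's x axis is 38 degrees counter-clockwise of the fixture's x axis.
- fixture: The clamping fixture, fixed to the table: grey block, origin on the table under the nut's axis, x axis from the nut towards the red board, z up. Round front part of radius 88 mm, 50 mm tall; behind it (x 0 to 173 mm, y +-90 mm) the bed with jaw and board, all lower than 70 mm. On the round front, 74 to 86 mm from the nut's axis, a curved ledge 53.5 mm above the table carries the handle of the seated spanner level when let go.
- cheeks (a point): Point midway between the tops of the two aluminium cheeks, 104 mm above the table, 50 mm to -x of the nut's axis; axes as the fixture's. The cheeks (12 mm thick, 45 to 84 mm from the nut's axis) form a V open to -x: beyond them there is free space. The handle, ring on the nut or lifted up to 40 mm, can point only within 45 degrees either side of the fixture's -x.
- spanner_grip (a point): Where to hold the steel ring spanner: middle height of its handle, 130 mm from the ring's centre. The handle is a bar 14 mm wide, 16 mm tall, reaching 200 mm from the ring's centre (round end 18 mm across). The x axis points along the handle towards the ring, z up; it is the same either way up. About 0.3 kg, centre of mass about 70 mm from the ring's centre.
- spanner_ring (a point): Centre of the ring, half-way up: 16 mm tall, about 70 mm over its corners, level with the handle. The six-sided opening is 46.8 mm across flats, one flat square to the spanner's x axis: it fits when its yaw is the nut's yaw plus any multiple of 60 degrees, with about 7 degrees of play either way before it drives the nut. Seated, this point is 62 mm above the table.
- rest_mid (a point): Where spanner_grip is when the spanner lies in its rest: 53 mm above the table; x axis along the slots towards the ring's end, z up. The fixed black rest: a base plate 185 x 70 x 10 mm with two uprights, 50 mm and 178 mm from the ring's centre (12 mm thick, 54 mm wide), each with a slot 30 mm wide, floor 45 mm and horns 59 mm above the table.
- spanner: The same spanner as a whole; origin at the centre of the underside of its ring, axes as above.
- tape: Bystander: roll of yellow tape lying flat, 104 mm across, 18 mm tall; origin under its centre.
- small_wrench: Bystander: a small flat wrench lying on the mat, 130 mm long; does not fit the nut. Origin under its middle.
- screwdriver: Bystander: screwdriver lying on the mat, 170 mm long. Origin under its middle.
- spool: Bystander: grey spool standing on end, 60 mm across, 42 mm tall; origin under its centre.
- bottle: Bystander: white bottle, 50 mm across, 110 mm tall; origin under its centre.
- cup_tray: Bystander: low open blue tray, 100 x 140 x 30 mm; origin under its centre.
- brush: Bystander: brush lying on the mat, 150 mm long. Origin under its middle.

How it is judged:
On the way, in this order (a step that is already met when the one before it is completed fails the run):
1. the spanner's ring is down over the nut (at least 6 mm of it) (horizontal distance between spanner_ring and nut_top below 0.008 m and z of spanner_ring in the frame of nut_top below 0.002 m), for 0.1 s.
2. with the spanner on the nut, the nut is turned firm against its stop (at least 2.9 of 3.0 rad) (all of step 1 and value of joint spindle above 2.9 rad), for 0.1 s.
At the end, for the whole second after the job is handed in: The nut is at its stop (joint spindle above 2.9 rad) and the spanner lies at rest in the slots of its rest as at first: spanner_grip within 20 mm along and 12 mm across the slots and 6 mm in height of rest_mid, handle within 0.15 rad of the slots (value of joint spindle above 2.9 rad and x of spanner_grip in the frame of rest_mid between -0.02 and 0.02 m and y of spanner_grip in the frame of rest_mid between -0.012 and 0.012 m and z of spanner_grip in the frame of rest_mid between -0.006 and 0.006 m and angle between the x axis of spanner_grip and the x axis of rest_mid, either way round below 0.15 rad and linear speed of spanner below 0.02 m/s); the robot touches nothing.
It fails at once if the gripper's fingers touch the nut (contact force between the fingers and spindle above 1 N).
It fails at once if another thing on the bench is moved by more than 25 mm (distance of any of tape, small_wrench, screwdriver, spool, bottle, cup_tray, brush from where it was at the start of the episode above 0.025 m).
It also fails if it takes over 72 s, if anything falls off the work surface, if the arm or the gripper's body presses on something with over 40 N, if the wrist force passes 120 N, or if a joint passes its speed limit or range.

ROBOT

A 6-joint arm with a two-finger parallel gripper is mounted at the origin on the work surface. World frame = base frame: x ahead of the robot, y to its left, z up, the work surface at z = 0. Lengths are in m, angles in rad, forces in N, time in s.
With the tool pointing down it reaches from about 0.35 to 1 m from the base axis. Payload 7.1 kg.
Tool frame: the origin (TCP) lies between the finger pads; the fingertips stand 22 mm ahead of it and the grasp point (between the pads) lies 3 mm ahead of it; x points along the fingers, y is the direction in which the jaws open and shut, and the axes are right-handed (so a half turn about x gives the same grasp; the last joint's range is limited). The gripper opens to 85 mm and grips with 20 to 120 N. Pads are 22 mm wide; open, the fingers measure 114 mm over their backs; the gripper's body (76 mm by 85 mm) begins 54 mm behind the grasp point. The pads swing forward as they close: fully open they stand 13 mm farther back than shut.
Start: joints at [1.109, 0.423, 1.63, -0, 1.089, -0.019], TCP at [0.268, 0.565, 0.253] pointing down, gripper open.
Joint ranges: [-3, 3], [-0.9, 2.11], [0.09, 2.58], [-1.31, 4.45], [0.11, 2.69], [-2.54, 2.54]. Speed limits (rad/s): [2.39, 2.39, 3.01, 3.14, 3.14, 3.14].

INTERFACE

Orientations are given as a rotation vector (axis times angle).
In Python, from rig import manip gives the robot as it stands. The module is installed in compiled form; this text tells all that it offers. Calls block until the motion is done:
- manip.move_to(position, orientation): joint-space move of the TCP to a pose.
- manip.servo_line(position, orientation=None, rate=0.15): straight line of the TCP; orientation=None keeps the orientation; rate is the mean speed in m/s.
- manip.set_joints(angles): joint-space move.
- manip.command_gripper(opening, f_grip=None): finger opening in m; f_grip is the grip in N (None keeps the last); returns when the fingers have stopped.
- manip.hold(seconds).
- manip.solve_ik(position, orientation): joint angles nearest the present ones, or None.
- manip.camera(name): name is "scene" or "top" or "wrist"; returns a dict with "image" (420x560x3 uint8, red, green, blue), "fx", "fy", "cx", "cy" (pixels), "cam_to_world" (4x4, takes a point from camera to world coordinates); the wrist camera has in their place "mount" (4x4, takes a point from camera to tool coordinates, whose origin is the TCP and whose axes are the tool frame's). Camera axes: x right, y down, z forward; pixel columns grow to the right and rows downward; lengths in m; the calibration is good to about 2 mm. A picture is of the moment at which its call begins: read the wrist's pose just before it. There is no depth.
A pose or a line that the arm cannot do raises manip.IKError and nothing moves.
- manip.sign_off(): hands the job in, once; it reports no verdict.
Readings, each from a call of its own:
- manip.get_time(): time.
- manip.get_joint_positions(): joint angles.
- manip.get_joint_vel(): joint speeds.
- manip.get_tau(): joint torques, N m.
- manip.get_position(): TCP position.
- manip.get_ee_rot(): TCP orientation.
- manip.get_contact_force(): force on the tool from outside, world axes, zero at the start.
- manip.get_torque(): the same for the moment, N m.
- manip.get_width(): finger opening in m.
Only numpy, scipy, OpenCV 4.12 (cv2) and the standard library are available. Lean on these libraries where they do the work, as an engineer would, in place of code of your own. Each camera call takes 0.05 s, during which the arm holds its last target.

## Working session

There is one attempt and no reset: what is moved stays moved. The work goes in short steps, each a Python script; the robot and the scene stay as the last script left them, time stands still between calls to the robot, and variables do not carry over. Pictures are saved under pics/ and viewed, and the job is handed in when it is done.

```bash
mkdir -p pics; ls
python3 - <<'E'
from rig import manip
import cv2
for n in ("scene","top","wrist"):
    c=manip.camera(n); cv2.imwrite(f"pics/{n}0.png",c["image"][:,:,::-1])
    print(n,c["fx"],c["fy"],c["cx"],c["cy"]); print(c.get("cam_to_world",c.get("mount")))
print(manip.get_time(),manip.get_position(),manip.get_ee_rot(),manip.get_width())
E
```

```text
pics
scene 478.59467234970833 478.59467234970833 277.34051272699617 214.26879556882864
[[-0.86654482  0.38819256 -0.31369829  0.99464007]
 [ 0.49901844  0.68518908 -0.53056246  0.76289643]
 [ 0.00898224 -0.61629738 -0.78746229  1.27118298]
 [ 0.          0.          0.          1.        ]]
top 431.66700999400757 431.66700999400757 280.0660515490092 206.22122898050128
[[ 2.77969963e-03 -9.97222498e-01  7.44282366e-02  4.43619469e-01]
 [-9.99714945e-01 -1.00628811e-03  2.38540398e-02 -3.10252008e-02]
 [-2.37128889e-02 -7.44733276e-02 -9.96941033e-01  1.08016889e+00]
 [ 0.00000000e+00  0.00000000e+00  0.00000000e+00  1.00000000e+00]]
wrist 306.7659311283959 306.7659311283959 279.45566311978234 210.7346574435456
[[-2.17656542e-04 -2.59125238e-01  9.65843705e-01 -1.20001789e-01]
 [ 9.99999907e-01  3.03745211e-04  3.06845269e-04  8.86603133e-04]
 [-3.72881754e-04  9.65843682e-01  2.59125148e-01 -6.53982036e-02]
 [ 0.00000000e+00  0.00000000e+00  0.00000000e+00  1.00000000e+00]]
0.15 [0.26758466 0.56435218 0.25270686] [ 0.34628227  1.54303927 -0.34820721] 0.08545028813043277
```

View pics/top0.png

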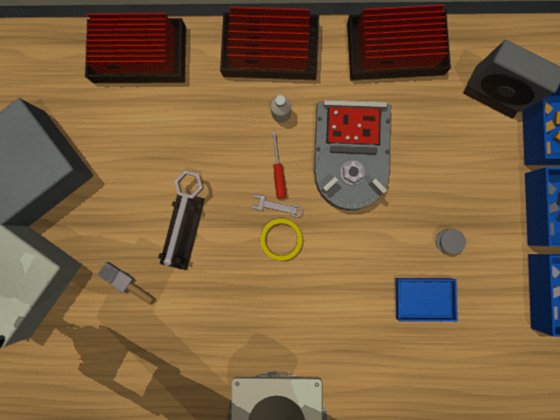

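View pics/scene0.png

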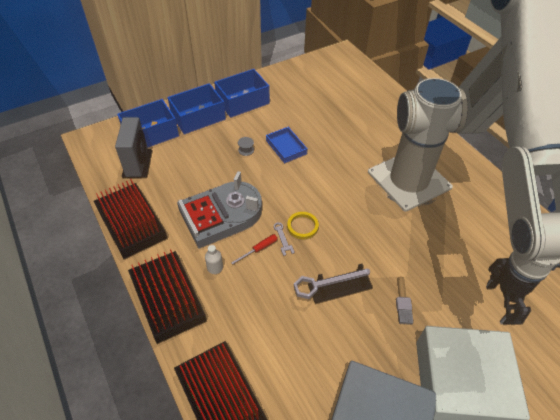

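View pics/wrist0.png

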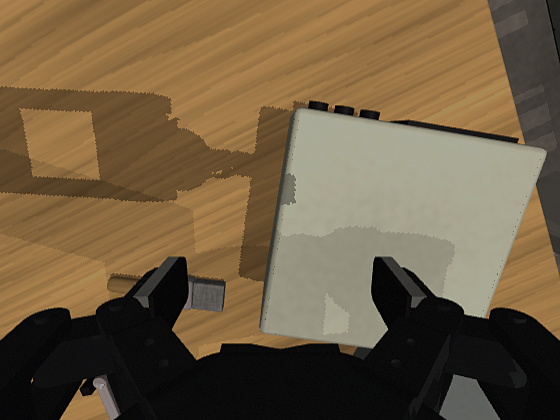

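The top view shows the nut at about (353,172), the red board at (353,125), cheeks at (332,184) and (377,184), the ring at (189,185), and the handle running to about (170,262). I'll enlarge both areas.

Run:
```python
import cv2
a=cv2.imread("pics/top0.png")
cv2.imwrite("pics/c1.png",cv2.resize(a[150:280,140:220],None,fx=6,fy=6,interpolation=cv2.INTER_CUBIC)[:600*2])
c=a[165:275,150:220]; cv2.imwrite("pics/c1.png",cv2.resize(c,None,fx=5.4,fy=5.4,interpolation=cv2.INTER_CUBIC))
c=a[95:215,305:405]; cv2.imwrite("pics/c2.png",cv2.resize(c,None,fx=5,fy=5,interpolation=cv2.INTER_CUBIC))
```

```text
(no output)
```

View pics/c1.png

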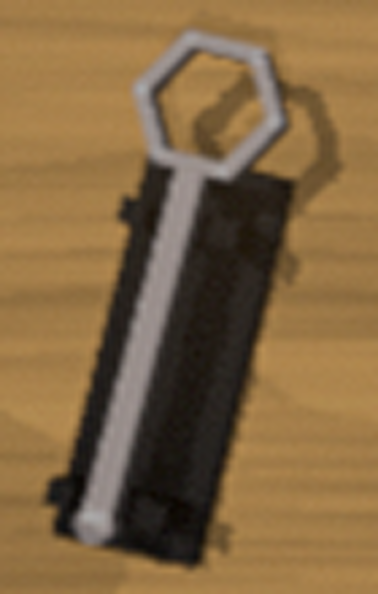

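View pics/c2.png

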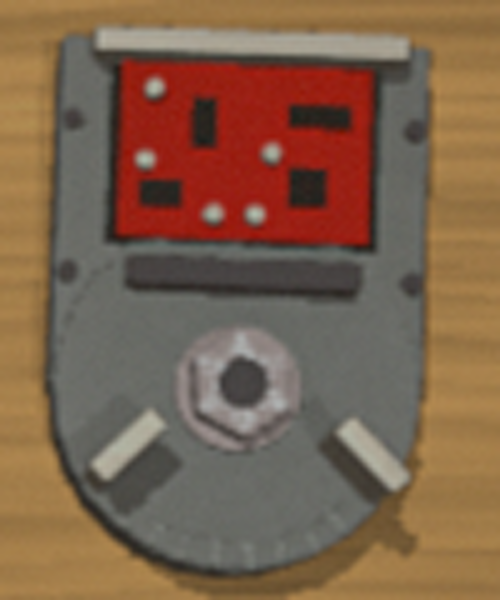

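```bash
cat > h.py <<'E'
import numpy as np, cv2
from scipy.spatial.transform import Rotation as R
from rig import manip
def Rm(yaw):  # tool down, tool z along yaw direction, y perpendicular
    z=np.array([np.cos(yaw),np.sin(yaw),0]); x=np.array([0,0,-1.]); y=np.cross(z,x)
    return np.column_stack([x,y,z])
def rv(yaw): return R.from_matrix(Rm(yaw)).as_rotvec()
def snap(name,fn):
    T=np.eye(4); T[:3,3]=manip.get_position(); T[:3,:3]=R.from_rotvec(manip.get_ee_rot()).as_matrix()
    c=manip.camera(name)
    M=c["cam_to_world"] if name!="wrist" else T@np.array(c["mount"])
    cv2.imwrite(f"pics/{fn}.png",c["image"][:,:,::-1])
    np.savez(f"pics/{fn}.npz",M=M,K=[c["fx"],c["fy"],c["cx"],c["cy"]])
def p2w(fn,uv,z):
    d=np.load(f"pics/{fn}.npz"); fx,fy,cx,cy=d["K"]; M=d["M"]
    uv=np.atleast_2d(uv).astype(float)
    r=np.column_stack([(uv[:,0]-cx)/fx,(uv[:,1]-cy)/fy,np.ones(len(uv))])@M[:3,:3].T
    return M[:3,3]+r*((z-M[2,3])/r[:,2])[:,None]
def w2p(fn,P):
    d=np.load(f"pics/{fn}.npz"); fx,fy,cx,cy=d["K"]; M=d["M"]
    q=(np.atleast_2d(P)-M[:3,3])@M[:3,:3]
    return np.column_stack([fx*q[:,0]/q[:,2]+cx,fy*q[:,1]/q[:,2]+cy])
E
python3 - <<'E'
from h import *
snap("top","top1")
print("ring",p2w("top1",[188.7,183.9],.061),"end",p2w("top1",[167.2,262.2],.061))
print("nut",p2w("top1",[353.2,171.2],.074))
# fixture rear corners of bed
print(p2w("top1",[[324,103],[386,104.5]],.06))
for p,y in (([.36,.22,.3],-.27),([.5,-.2,.2],0),([.35,-.2,.3],.7),([.35,-.2,.2],-.7)):
    print(manip.solve_ik(np.array(p),rv(y)))
    print(manip.solve_ik(np.array(p),rv(y+np.pi)))
E
```

```text
ring [[0.57297203 0.21189128 0.061     ]] end [[0.38695709 0.25943889 0.061     ]]
nut [[ 0.60118563 -0.17810826  0.074     ]]
[[ 0.76911164 -0.11173451  0.06      ]
 [ 0.76472612 -0.26012112  0.06      ]]
[ 5.20339956e-01  5.27755981e-02  2.00579632e+00 -4.44089210e-16
  1.08302073e+00 -7.80456371e-01]
[0.52033996 0.0527756  2.00579632 0.         1.08302073 2.36113628]
[-0.40260592  0.36874516  1.8624204   0.          0.91042709 -1.97340225]
[-4.02605921e-01  3.68745163e-01  1.86242040e+00 -4.44089210e-16
  9.10427093e-01  1.16819041e+00]
None
[-5.48670670e-01  2.02709131e-02  2.04000688e+00 -4.44089210e-16
  1.08131486e+00  3.22125656e-01]
[-5.48670670e-01  1.80548109e-01  2.14062756e+00 -4.44089210e-16
  8.20416982e-01 -1.41946700e+00]
[-0.54867067  0.18054811  2.14062756  0.          0.82041698  1.72212566]
```

Run:
```python
from h import *
p=manip.get_position(); manip.servo_line(p+[0,0,.1],rate=.3)
manip.move_to(np.array([.56,.215,.25]),rv(np.pi-.25)); snap("wrist","w1")
manip.move_to(np.array([.66,-.18,.22]),rv(np.pi)); snap("wrist","w2")
print(manip.get_time(),manip.get_joint_positions())
```

```text
4.1833 [-2.81777330e-01  5.43770317e-01  1.51323470e+00  2.65040044e-04
  1.08453954e+00  1.28753010e+00]
```

View pics/w1.png

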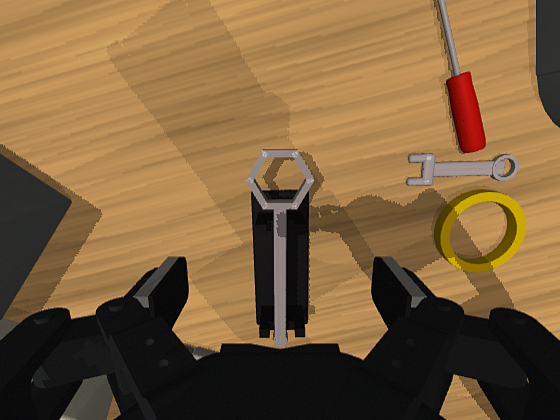

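View pics/w2.png

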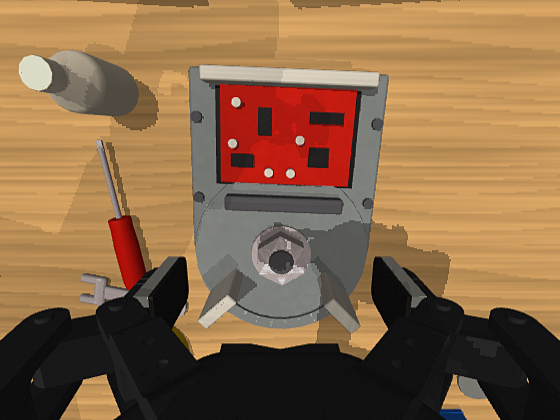

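w1 shows the ring centred near (280,180) and the handle end near (280,341). w2 shows the spindle at (282,262) and the flange at (281,252). I'll zoom in.

Run:
```python
import cv2
a=cv2.imread("pics/w1.png"); c=a[140:350,230:330]; cv2.imwrite("pics/c3.png",cv2.resize(c,None,fx=2.8,fy=2.8,interpolation=cv2.INTER_CUBIC))
c=a[140:220,230:330]; cv2.imwrite("pics/c3b.png",cv2.resize(c,None,fx=7,fy=7,interpolation=cv2.INTER_CUBIC))
a=cv2.imread("pics/w2.png"); c=a[215:295,235:335]; cv2.imwrite("pics/c4.png",cv2.resize(c,None,fx=7,fy=7,interpolation=cv2.INTER_CUBIC))
```

```text
(no output)
```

View pics/c3.png

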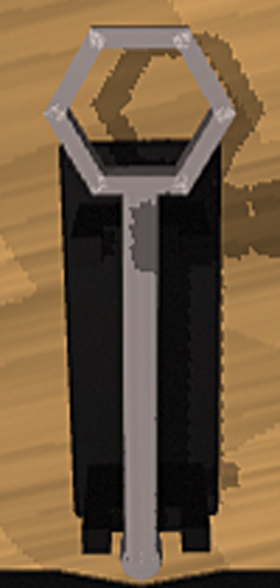

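View pics/c3b.png

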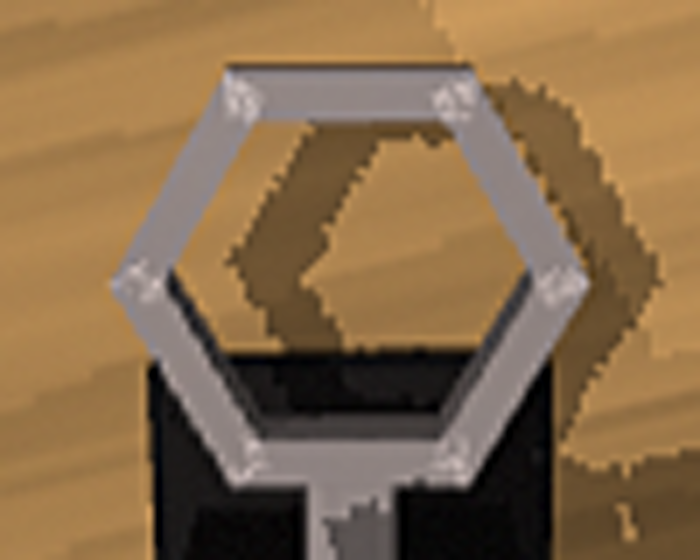

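View pics/c4.png

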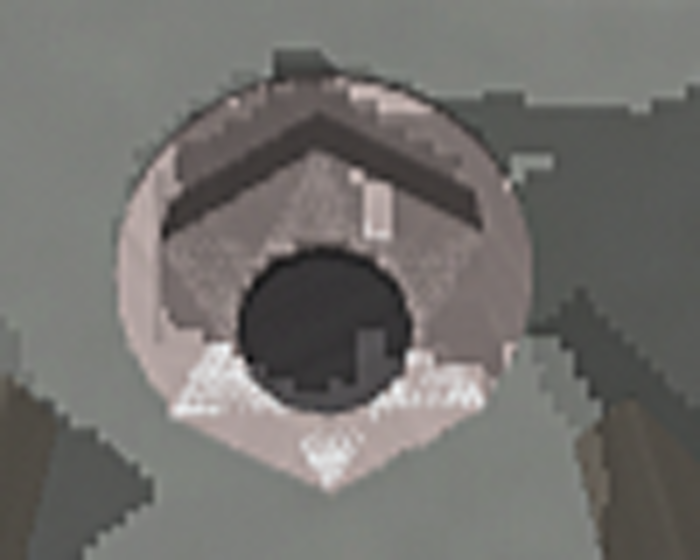

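```bash
cat >> h.py <<'E'
def hexfit(P,r,a0):
    from scipy.optimize import least_squares
    P=np.asarray(P)[:,:2]
    def f(v):
        a=v[2]+np.arange(6)*np.pi/3; C=v[:2]+v[3]*np.column_stack([np.cos(a),np.sin(a)])
        D=np.linalg.norm(P[:,None]-C[None],axis=2); i=D.argmin(1); return (P-C[i]).ravel()
    s=least_squares(f,[*P.mean(0),a0,r]); return s.x,np.sqrt(np.mean(s.fun**2))
E
python3 - <<'E'
from h import *
u=lambda L,s,o:(np.array(L)+.5)/s-.5+np.array(o)
W=p2w("w1",u([(228,65),(470,65),(588,283),(470,487),(232,487),(110,283)],7,(230,140)),.061)
x,e=hexfit(W,.035,-.25+0.0); print("ring",x,e)
E_=p2w("w1",u([(140,562)],2.8,(230,140)),.061)[0]; print("end",E_)  # ~ end centre
d=x[:2]-E_[:2]; print("yaw",np.arctan2(d[1],d[0]),np.hypot(*d))
W=p2w("w2",u([(320,150),(483,232),(163,238),(330,492),(172,412),(485,405)],7,(235,215)),.070)
x,e=hexfit(W,.0254,0.0); print("nut",x,e)
print("spindle",p2w("w2",u([(325,330)],7,(235,215)),.074))
# fixture: board corners, rear bar
print(w:=p2w("w2",[(200,66),(380,73)],.068)); d=w[0]-w[1]; print(np.arctan2(-d[0],d[1]))
print(w:=p2w("w2",[(217,184),(352,187)],.06)); d=w[0]-w[1]; print(np.arctan2(-d[0],d[1]))
E
```

```text
ring [ 0.57475137  0.21245443 -0.76949265  0.03512437] 0.00037408345986921664
end [0.39044162 0.25899106 0.061     ]
yaw -0.24732215833713328 0.19009403999210406
nut [ 0.60422895 -0.17961219  0.02706805  0.02509794] 0.00021838136586415494
spindle [[ 0.60507189 -0.17952201  0.074     ]]
[[ 0.77512491 -0.11305193  0.068     ]
 [ 0.77003467 -0.26028282  0.068     ]]
-0.0345594250057015
[[ 0.67639334 -0.12028253  0.06      ]
 [ 0.67375174 -0.2451527   0.06      ]]
-0.02115159119954298
```

Run:
```python
from h import *
manip.move_to(np.array([.548,-.18,.22]),rv(0)); snap("wrist","w3")
manip.move_to(np.array([.53,.225,.25]),rv(-.25)); snap("wrist","w4")
print(manip.get_time(),manip.get_joint_positions())
a=cv2.imread("pics/w4.png"); b=cv2.imread("pics/w3.png")
cv2.imwrite("pics/c5.png",np.hstack([a,b])[::2,::2])
print(w2p("w4",[.5748,.2125,.061]),w2p("w3",[.6042,-.1796,.07]))
```

```text
8.4833 [ 3.79222855e-01  3.55476264e-01  1.74379349e+00 -2.45509973e-04
  1.04255008e+00 -9.40407457e-01]
[[278.26796184 236.44798391]] [[278.91890618 260.07723047]]
```

View pics/c5.png

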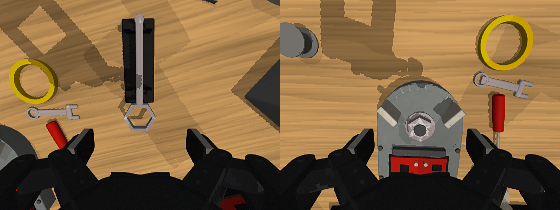

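Run:
```python
import cv2
a=cv2.imread("pics/w4.png"); c=a[195:275,230:330]; cv2.imwrite("pics/c6.png",cv2.resize(c,None,fx=7,fy=7,interpolation=cv2.INTER_CUBIC))
a=cv2.imread("pics/w3.png"); c=a[215:295,235:335]; cv2.imwrite("pics/c7.png",cv2.resize(c,None,fx=7,fy=7,interpolation=cv2.INTER_CUBIC))
```

```text
(no output)
```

View pics/c6.png

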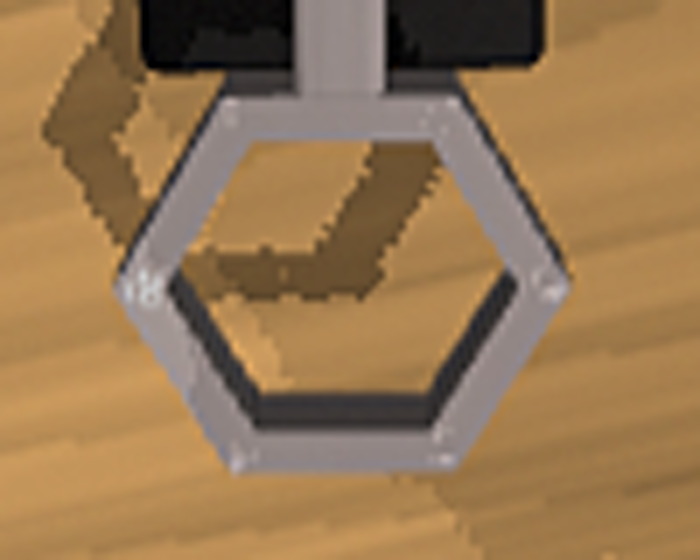

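View pics/c7.png

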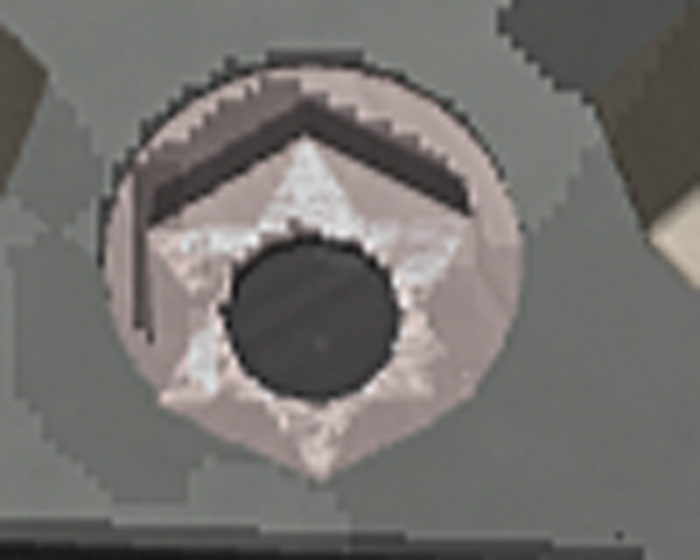

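Run:
```python
from h import *
u=lambda L,s,o:(np.array(L)+.5)/s-.5+np.array(o)
W=p2w("w4",u([(228,93),(460,95),(572,285),(460,470),(230,473),(117,285)],7,(230,195)),.061)
print("ring",*hexfit(W,.035,-.77))
W=p2w("w3",u([(307,133),(472,213),(475,392),(320,482),(162,402),(147,225)],7,(235,215)),.070)
print("nut",*hexfit(W,.0254,0.0))
print("spindle",p2w("w3",u([(313,317)],7,(235,215)),.074))
```

```text
ring [ 0.57390536  0.21329975 -0.77242354  0.03495511] 0.00031154166741070096
nut [ 0.60292158 -0.17913636  0.03805802  0.02543206] 0.00034732824713903265
spindle [[ 0.60218197 -0.17924823  0.074     ]]
```

```bash
cat >> h.py <<'E'
RING0=np.array([.5743,.2129]); YAW0=-.2474
NUT=np.array([.6036,-.1794]); NYAW=.556; FY=-.03
def dirv(y): return np.array([np.cos(y),np.sin(y)])
G0=RING0-.13*dirv(YAW0)
def tcp(ring,yaw,zc,L=.13):   # TCP pose for ring centre xy, spanner yaw, ring mid height zc
    return np.array([*(np.asarray(ring)-L*dirv(yaw)),zc+.003]), rv(yaw+np.pi)
def F(): return np.round(manip.get_contact_force(),1), np.round(manip.get_torque(),2)
E
python3 - <<'E'
from h import *
for y in (.7,.53,.3,0,-.3,-.6,-.75): print(y,np.round(manip.solve_ik(*tcp(NUT,y,.062)),2))
p,o=tcp(RING0,YAW0,.053); print(p,manip.solve_ik(p,o))
manip.command_gripper(.06)
manip.move_to(p+[0,0,.12],o); print(F())
manip.servo_line(p,o,rate=.15); print(F())
manip.command_gripper(0.0,120); print(manip.get_width(),F(),manip.get_time())
snap("scene","s2"); snap("top","t2")
E
```

```text
0.7 [-0.5   0.62  1.85 -0.    0.67  0.37]
0.53 [-0.48  0.6   1.89 -0.    0.65  0.56]
0.3 [-0.45  0.58  1.94  0.    0.62  0.82]
0 [-0.39  0.56  1.99 -0.    0.59  1.19]
-0.3 [-0.31  0.55  2.   -0.    0.58  1.56]
-0.6 [-0.23  0.56  1.99 -0.    0.59  1.94]
-0.75 [-0.2   0.57  1.97 -0.    0.61  2.12]
[0.44825819 0.24473491 0.056     ] [ 4.76440109e-01  5.81579037e-01  1.97927588e+00 -4.44089210e-16
  5.80737738e-01  2.29463644e+00]
(array([0.2, 0.6, 0.4]), array([ 0.04, -0.04,  0.04]))
(array([-0.1,  0.4,  0.3]), array([-0.01, -0.02, -0.02]))
0.011729316931992615 (array([-2.4, -1.2,  7.7]), array([-0.21,  0.23, -0.05])) 13.0333
```

Run:
```python
from h import *
p,o=tcp(RING0,YAW0,.053)
manip.servo_line(p+[0,0,.11],o,rate=.15); print(manip.get_width(),F(),manip.get_time(),manip.get_position()-p)
snap("scene","s3"); snap("top","t3"); snap("wrist","w5")
a=cv2.imread("pics/t3.png")[150:290,120:240]; b=cv2.imread("pics/s3.png")[200:340,260:400]
cv2.imwrite("pics/c8.png",np.hstack([cv2.resize(a,None,fx=3,fy=3,interpolation=2),cv2.resize(b,None,fx=3,fy=3,interpolation=2)]))
print(w2p("t3",[*RING0,.171]),w2p("s3",[*RING0,.171]))
```

```text
0.011960658136099499 (array([-0.9, -0.9, -2.8]), array([0.05, 0.19, 0.02])) 14.0167 [-0.00066747 -0.00035098  0.10924768]
[[176.15247329 176.79166054]] [[306.98437007 265.47223191]]
```

View pics/c8.png

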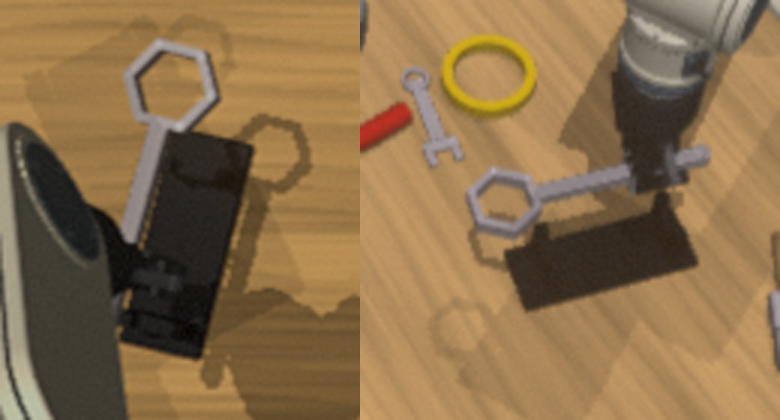

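View pics/w5.png

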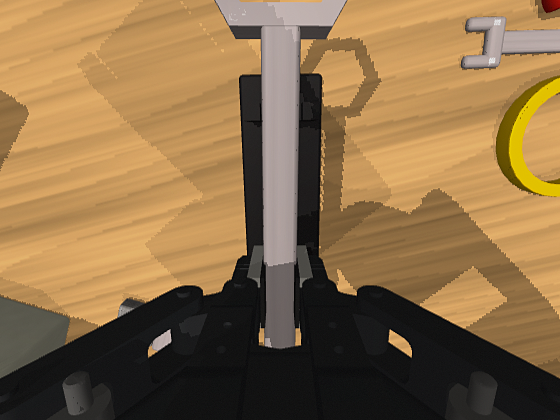

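Run:
```python
from h import *
p=manip.get_position(); ring=p[:2]+.13*dirv(YAW0); zc=p[2]-.003
c=lambda a,z:[*(ring+.035*dirv(YAW0+a)),z]
print(w2p("w5",[c(np.radians(150),zc+.008),c(np.radians(-150),zc+.008)]), "scene rest",w2p("s2",[*RING0,.061]))
a=cv2.imread("pics/w5.png")[0:60,200:360]; cv2.imwrite("pics/c9.png",cv2.resize(a,None,fx=5,fy=5,interpolation=2))
b=cv2.imread("pics/s2.png")[260:320,270:350];cv2.imwrite("pics/c10.png",cv2.resize(b,None,fx=6,fy=6,interpolation=2))
```

```text
[[229.34009927  21.74895108]
 [334.56560441  21.83959538]] scene rest [[304.7756241  285.81882012]]
```

View pics/c9.png

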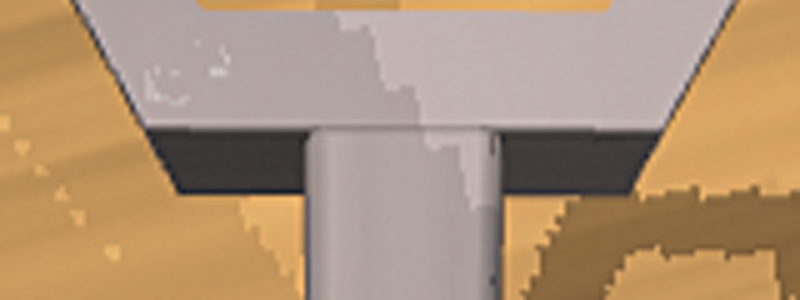

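View pics/c10.png

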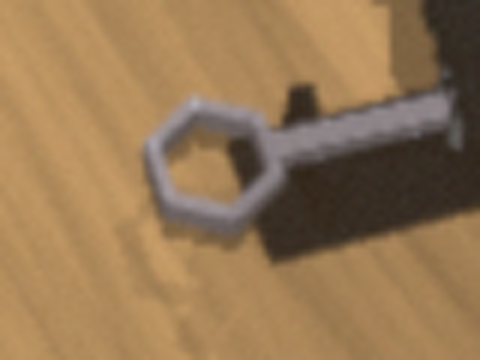

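Run:
```python
from h import *
p,o=tcp(NUT,.54,.17); manip.move_to(p,o); print(manip.get_time(),F())
p,o=tcp(NUT,.54,.096); manip.servo_line(p,o,rate=.15); print(manip.get_time(),F(),manip.get_position()-p)
snap("top","t4"); snap("scene","s4")
a=cv2.imread("pics/t4.png")[130:240,300:400]; b=cv2.imread("pics/s4.png")[150:260,180:290]
cv2.imwrite("pics/c11.png",cv2.resize(a,None,fx=5,fy=5,interpolation=2));cv2.imwrite("pics/c12.png",cv2.resize(b,None,fx=5,fy=5,interpolation=2))
```

```text
15.9583 (array([-0.3,  0.3, -3.3]), array([-0.18,  0.08, -0.01]))
16.6 (array([ 0.7, -0.2, -1.7]), array([-0.03,  0.14, -0.  ])) [0.00050489 0.00015153 0.00029303]
```

View pics/c11.png

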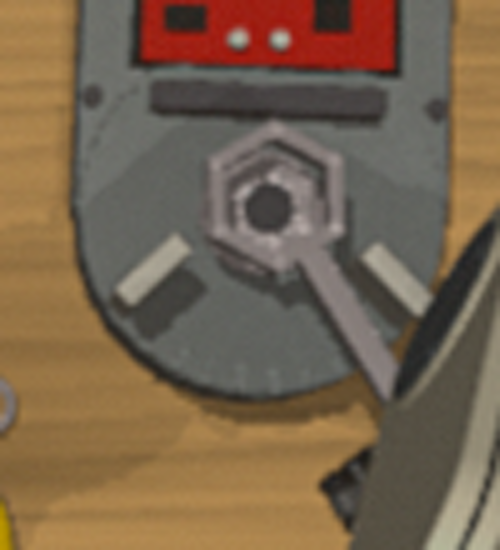

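View pics/c12.png

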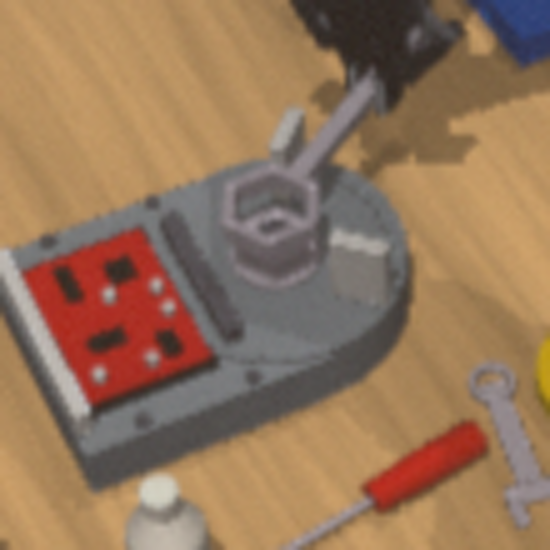

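Run:
```python
from h import *
u=lambda L,s,o:(np.array(L)+.5)/s-.5+np.array(o)
print(p2w("t4",u([(277,197.5)],5,(300,130)),.102),p2w("t4",u([(269,208)],5,(300,130)),.074))
# scene: ring top corners
print(p2w("s4",u([(270,203)],5,(180,150)),.102),p2w("s4",u([(272,228)],5,(180,150)),.074))
```

```text
[[ 0.60162374 -0.17814784  0.102     ]] [[ 0.60118519 -0.17857505  0.074     ]]
[[ 0.60245102 -0.17985561  0.102     ]] [[ 0.6016624  -0.18242918  0.074     ]]
```

Run:
```python
from h import *
for z in (.085,.080,.076,.073,.070,.067,.065,.064,.063):
    p,o=tcp(NUT,.54,z); manip.servo_line(p,o,rate=.06); f,t=F(); print(z,f,t,np.round(manip.get_position()-p,4))
    if f[2]>12: break
print(manip.get_time())
snap("top","t5"); snap("scene","s5")
a=cv2.imread("pics/t5.png")[150:230,310:390]; b=cv2.imread("pics/s5.png")[170:230,200:280]
cv2.imwrite("pics/c13.png",np.hstack([cv2.resize(a,(400,400),interpolation=2),cv2.resize(b,(400,400),interpolation=2)]))
```

```text
0.085 [ 1.1 -0.2 -2.8] [-0.07  0.12 -0.01] [-0.0003  0.0001 -0.0003]
0.08 [-0.6 -0.9 -3. ] [-0.07  0.17  0.02] [-0.0002  0.0001 -0.0004]
0.076 [ 0.5 -0.3 -2.6] [-0.05  0.13 -0.  ] [-0.0002  0.0001 -0.0003]
0.073 [-0.8  1.1 -3.4] [-0.08  0.13  0.05] [-0.0001  0.0001 -0.0002]
0.07 [ 0.1 -0.2 -2.6] [-0.09  0.14  0.  ] [-0.0001  0.0001 -0.0002]
0.067 [-0.1 -0.6 -3.9] [-0.05  0.17 -0.04] [-0.0001  0.     -0.0002]
0.065 [ 1.2  0.3 -3.4] [-0.14  0.19  0.07] [-0.0001  0.     -0.0001]
0.064 [ 0.1  0.2 -2.5] [-0.09  0.11  0.  ] [-0.0001  0.     -0.    ]
0.063 [ 0.9 -0.6 -1.6] [-0.06 -0.04 -0.03] [ 0.0002 -0.0001  0.0001]
19.0333
```

View pics/c13.png

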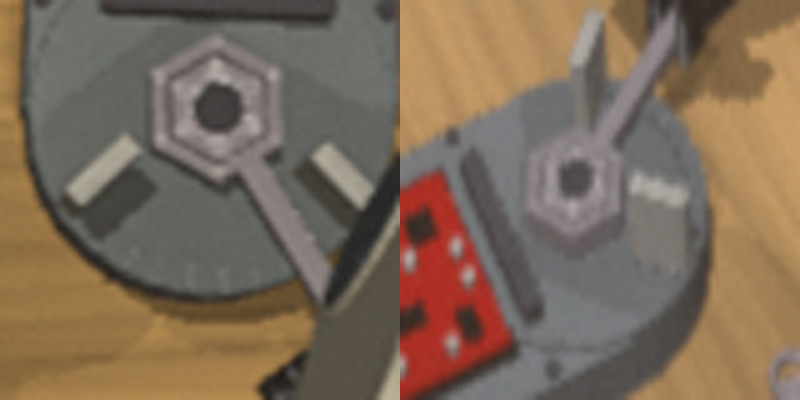

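The ring is seated on the nut. First stroke:

```bash
cat >> h.py <<'E'
def arc(y0,y1,z,rate=.1,n=None,ring=NUT,flim=30,log=True):
    n=n or max(1,int(np.ceil(abs(y1-y0)/.11)))
    for y in np.linspace(y0,y1,n+1)[1:]:
        p,o=tcp(ring,y,z); manip.servo_line(p,o,rate=rate)
        f,t=F(); 
        if log: print(round(y,3),f,t[2],np.round(manip.get_position()-p,4))
        if np.hypot(f[0],f[1])>flim: print("force stop"); return y
    return y1
E
python3 - <<'E'
from h import *
t=manip.get_time(); arc(.54,-.70,.0625); print(manip.get_time()-t,manip.get_time(),manip.get_width())
snap("top","t6")
a=cv2.imread("pics/t6.png")[130:260,290:410]
cv2.imwrite("pics/c14.png",cv2.resize(a,None,fx=4,fy=4,interpolation=2))
E
```

```text
0.437 [-3.1 -2.6  0.6] -0.11 [-0.0001 -0.0002  0.0002]
0.333 [-3.4 -4.   0.7] -0.08 [-0.     -0.0004  0.0001]
0.23 [-3.8 -3.1  0.6] -0.15 [ 0.     -0.0005  0.0001]
0.127 [-4.7 -3.1  0.9] -0.22 [ 0.0001 -0.0005  0.0001]
0.023 [-3.9 -3.4  1. ] -0.3 [ 0.     -0.0005  0.    ]
-0.08 [-3.7 -4.  -0.3] -0.33 [ 0.0001 -0.0005  0.    ]
-0.183 [-3.9 -4.2  0.7] -0.28 [ 0.0001 -0.0005  0.    ]
-0.287 [-3.6 -2.5  0.3] -0.33 [ 0.0002 -0.0004  0.    ]
-0.39 [-1.8 -2.2 -0.3] -0.31 [ 0.0002 -0.0004  0.    ]
-0.493 [-1.8 -3.1 -0.3] -0.32 [ 0.0002 -0.0004  0.    ]
-0.597 [-0.5 -4.8 -0.2] -0.29 [ 0.0003 -0.0005  0.0001]
-0.7 [-0.  -3.9  0. ] -0.23 [ 0.0003 -0.0005  0.0001]
3.400000000000002 22.5333 0.011849893337260756
```

View pics/c14.png

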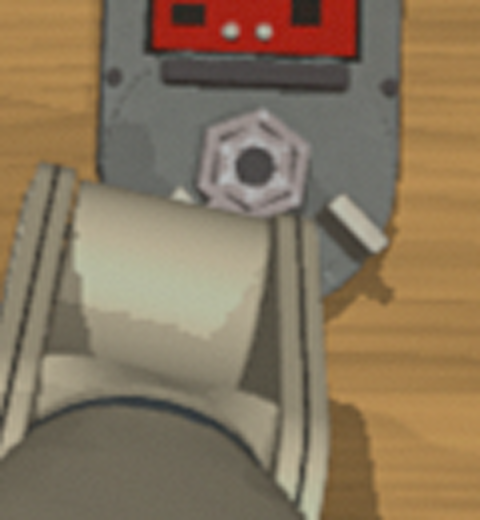

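```bash
cat >> h.py <<'E'
def reseat(y0,y1,ring=NUT,zl=.094):
    # y0 present spanner yaw, y1 new seat yaw
    arc(y0,y0+.10,.0635,ring=ring,log=False); 
    for z in (.0635,zl): p,o=tcp(ring,y0+.10,z); manip.servo_line(p,o,rate=.08)
    print("lifted",F())
    arc(y0+.10,y1,zl,rate=.15,ring=ring,log=False)
    p,o=tcp(ring,y1,zl); manip.hold(.1); print("F",F(),manip.get_position()-p)
def down(y,ring=NUT,zl=.094):
    for z in (.080,.074,.070,.066,.064,.0625):
        p,o=tcp(ring,y,z); manip.servo_line(p,o,rate=.06); f,t=F(); print(z,f,t)
        if f[2]>9: print("blocked"); return False
    return True
E
python3 - <<'E'
from h import *
reseat(-.70,.467); snap("top","t7"); snap("scene","s7"); print(manip.get_time())
a=cv2.imread("pics/t7.png")[150:230,310:390]; b=cv2.imread("pics/s7.png")[170:230,200:280]
cv2.imwrite("pics/c15.png",np.hstack([cv2.resize(a,(400,400),interpolation=2),cv2.resize(b,(400,300),interpolation=2).copy()if 0 else cv2.resize(b,(400,400),interpolation=2)]))
E
```

```text
lifted (array([-0.1, -0.4, -3.1]), array([ 0.06,  0.1 , -0.01]))
F (array([-0.3,  0.2, -2.8]), array([-0.05,  0.15,  0.02])) [-0.00062085  0.00092155 -0.00017891]
26.4333
```

View pics/c15.png

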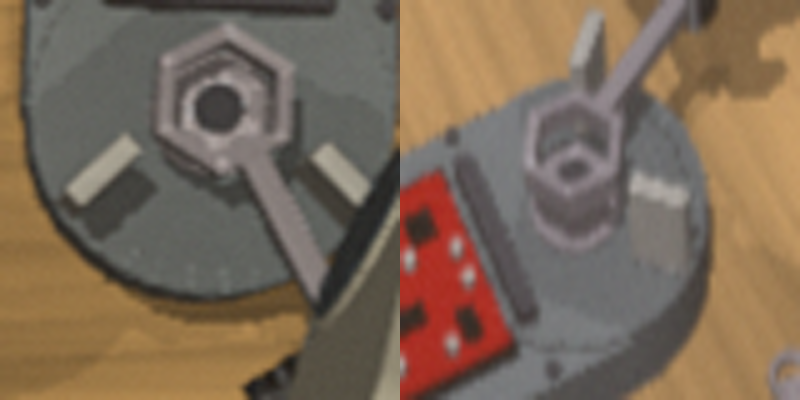

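Run:
```python
from h import *
if down(.467):
    arc(.467,-.70,.0625); snap("top","t8"); print(manip.get_time(),manip.get_width())
    a=cv2.imread("pics/t8.png")[130:260,290:410]
    cv2.imwrite("pics/c16.png",cv2.resize(a,None,fx=4,fy=4,interpolation=2))
print(manip.get_time())
```

```text
0.08 [-0.1 -0.9 -2.4] [-0.06  0.14 -0.03]
0.074 [ 0.4 -0.8 -3.5] [-0.06  0.08  0.04]
0.07 [ 0.2  0.6 -2.5] [-0.09  0.12 -0.03]
0.066 [ 0.9  0.1 -2.4] [-0.05  0.11  0.02]
0.064 [-0.4  0.4 -2.7] [-0.1   0.15 -0.02]
0.0625 [ 0.3 -0.2  0.7] [ 0.05 -0.07 -0.04]
0.361 [-2.7 -1.3  0.5] -0.14 [-0.0001 -0.0002  0.0002]
0.255 [-1.9 -3.  -1.2] -0.11 [ 0.     -0.0004  0.0001]
0.149 [-3.8 -3.2  0.4] -0.17 [-0.     -0.0004  0.    ]
0.043 [-3.7 -2.8  1.7] -0.23 [ 0.0001 -0.0004  0.    ]
-0.063 [-3.1 -2.4 -0.5] -0.24 [ 0.0001 -0.0004  0.    ]
-0.17 [-3.2 -3.2  1. ] -0.22 [ 0.0002 -0.0003  0.    ]
-0.276 [-1.9 -2.6 -0.5] -0.24 [ 0.0002 -0.0004  0.    ]
-0.382 [-1.5 -3.5 -0.8] -0.29 [ 0.0002 -0.0004  0.    ]
-0.488 [-0.5 -3.6 -0.8] -0.3 [ 0.0002 -0.0005  0.0001]
-0.594 [ 0.8 -4.  -0.4] -0.26 [ 0.0002 -0.0005  0.0001]
-0.7 [ 0.9 -5.1 -0.3] -0.29 [ 0.0002 -0.0006  0.0001]
31.325 0.012005201850663108
31.325
```

View pics/c16.png

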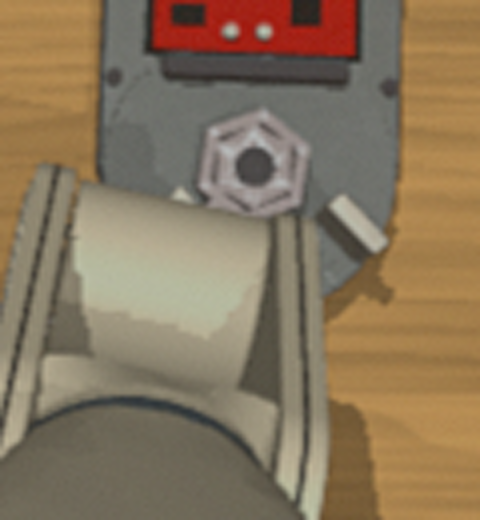

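Run:
```python
from h import *
reseat(-.70,.467)
if down(.467):
    arc(.467,-.28,.0625,flim=20,log=False); print(manip.get_time(),F())
    y=arc(-.28,-.52,.0625,rate=.05,n=12,flim=22); 
    print(y,manip.get_time(),manip.get_width()); snap("top","t9"); snap("scene","s9")
    a=cv2.imread("pics/t9.png")[130:260,290:410]
    cv2.imwrite("pics/c17.png",cv2.resize(a,None,fx=4,fy=4,interpolation=2))
```

```text
lifted (array([ 0.5,  0.2, -2.8]), array([ 0.12,  0.14, -0.04]))
F (array([ 0.6, -1.3, -3.2]), array([-0.  ,  0.13, -0.03])) [-0.00064203  0.00094347 -0.0001757 ]
0.08 [ 0.   0.6 -2.3] [-0.08  0.19  0.02]
0.074 [ 1.5 -0.  -2.7] [-0.1   0.14 -0.  ]
0.07 [-0.6 -0.  -3.2] [-0.11  0.13 -0.04]
0.066 [-0.  -0.2 -3. ] [-0.06  0.08 -0.01]
0.064 [-0.1  0.  -3.3] [-0.09  0.15 -0.05]
0.0625 [-0.5 -0.7  0.4] [ 0.02 -0.04 -0.  ]
38.75 (array([-2.5, -2.6, -0.4]), array([-0.47,  0.23, -0.23]))
-0.3 [-1.8 -3.6 -0.4] -0.06 [ 0.0001 -0.0006  0.0001]
-0.32 [-1.5 -5.7 -0.3] -0.15 [ 0.0002 -0.0004  0.0001]
-0.34 [-1.3 -4.2 -0.2] -0.25 [ 0.0002 -0.0003  0.0001]
-0.36 [-0.4 -4.3  0.8] -0.27 [ 0.0002 -0.0003  0.0001]
-0.38 [-0.9 -5.1 -0.7] -0.23 [ 0.0002 -0.0003  0.0001]
-0.4 [-1.1 -5.4  0.4] -0.24 [ 0.0003 -0.0003  0.0001]
-0.42 [-0.9 -5.2 -0. ] -0.25 [ 0.0003 -0.0003  0.0001]
-0.44 [-1.2 -5.8  1.2] -0.25 [ 0.0002 -0.0004  0.0001]
-0.46 [-1.6 -7.9  0.1] -0.16 [ 0.0001 -0.0006  0.0001]
-0.48 [-3.1 -8.4 -0.2] -0.06 [-0.     -0.0008  0.0001]
-0.5 [ -3.9 -11.5  -0.6] 0.01 [-0.0002 -0.0011  0.    ]
-0.52 [ -3.5 -13.5  -0.1] 0.09 [-0.0003 -0.0013  0.    ]
-0.52 41.75 0.01199188820717445
```

View pics/c17.png

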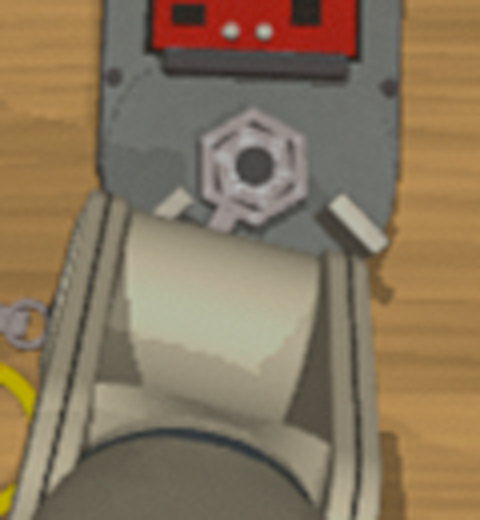

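Run:
```python
from h import *
y=arc(-.52,-.60,.0625,rate=.05,n=3,flim=24); manip.hold(.2); print(F()); 
arc(y,-.34,.0635,log=False); print(F(),manip.get_time())
for z in (.064,.098): p,o=tcp(NUT,-.34,z); manip.servo_line(p,o,rate=.1)
manip.hold(.1); print(F()); snap("scene","s10"); snap("top","t10"); snap("wrist","w10")
p,o=tcp(NUT,-.34,.17); manip.servo_line(p,o,rate=.2); print(F(),manip.get_time())
a=cv2.imread("pics/t10.png")[130:260,290:410]; b=cv2.imread("pics/s10.png")[170:240,190:290]
cv2.imwrite("pics/c18.png",cv2.resize(a,None,fx=4,fy=4,interpolation=2)); cv2.imwrite("pics/c19.png",cv2.resize(b,None,fx=7,fy=7,interpolation=2))
```

```text
-0.547 [ -4.5 -16.3  -0.1] 0.21 [-0.0004 -0.0016  0.    ]
-0.573 [ -5.6 -19.9   1. ] 0.4 [-0.0008 -0.002  -0.0001]
-0.6 [ -6.2 -21.5  -0.5] 0.51 [-0.001  -0.0023 -0.0001]
(array([ -6.6, -22.1,   0.5]), array([-3.47,  0.91,  0.54]))
(array([-0.4, -0.8, -1.6]), array([-0.15,  0.07, -0.11])) 43.6
(array([-0.5, -0.3, -2.2]), array([0.11, 0.19, 0.03]))
(array([-0.2,  0.3, -3.3]), array([ 0.06,  0.18, -0.02])) 45.1
```

View pics/c18.png

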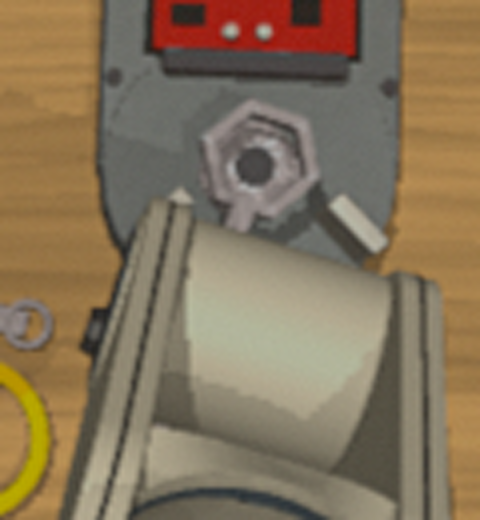

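View pics/c19.png

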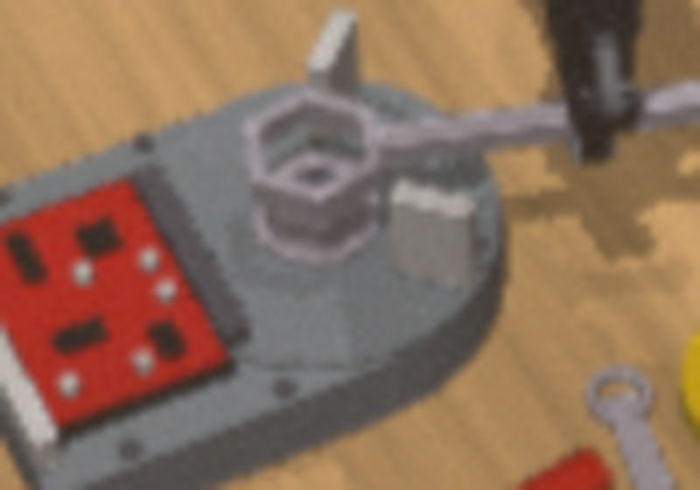

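View pics/w10.png

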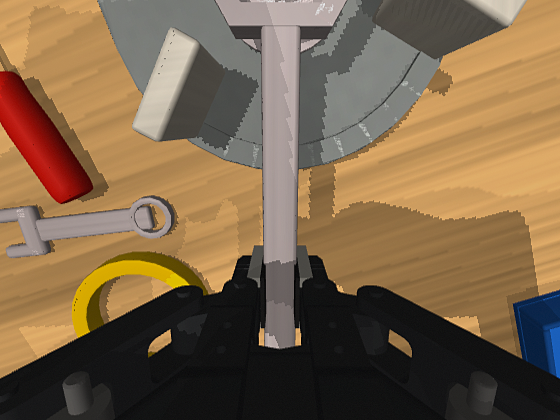

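Run:
```python
from h import *
p,o=tcp(RING0,YAW0,.163); manip.move_to(p,o); manip.hold(.1); print(manip.get_time(),F(),manip.get_position()-p)
snap("top","t11"); snap("wrist","w11"); snap("scene","s11")
a=cv2.imread("pics/t11.png"); 
cv2.imwrite("pics/c20.png",cv2.resize(a[145:200,325:385],None,fx=8,fy=8,interpolation=2)); cv2.imwrite("pics/c21.png",cv2.resize(a[150:290,120:240],None,fx=4,fy=4,interpolation=2))
```

```text
46.625 (array([ 0.5,  0.2, -2.7]), array([ 0.03,  0.14, -0.01])) [ 0.0004123 -0.0010028 -0.0001254]
```

View pics/c20.png

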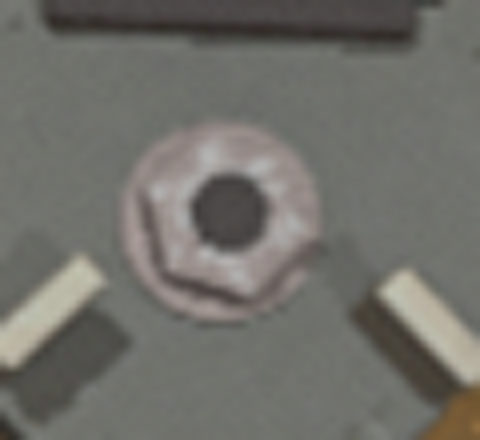

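View pics/w11.png

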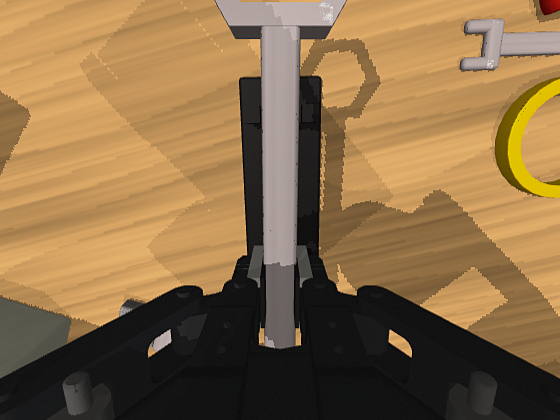

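The nut's corners sit at about 13°, where 14.4° is expected at the stop. The jaw bears on the board and the spanner is unshifted in the grip, so I'll lay it back.

Run:
```python
from h import *
for z,r in ((.075,.15),(.062,.06),(.057,.04),(.055,.03),(.0538,.03)):
    p,o=tcp(RING0,YAW0,z); manip.servo_line(p,o,rate=r); f,t=F(); print(z,f,t,np.round(manip.get_position()-p,4))
    if f[2]>8: break
manip.hold(.1); snap("top","t12"); snap("wrist","w12"); print(manip.get_time())
```

```text
0.075 [ 0.1  0.2 -3.5] [ 0.05  0.13 -0.02] [0.0004 0.0002 0.0004]
0.062 [-0.6  0.2 -2.8] [-0.01  0.17 -0.05] [-0.0002 -0.0001 -0.0001]
0.057 [-0.3  1.2 -2.7] [-0.02  0.16 -0.01] [-0.0001 -0.0001 -0.0002]
0.055 [-0.5  0.5 -3.2] [ 0.04  0.14 -0.01] [-0.0001 -0.     -0.0001]
0.0538 [-0.6  0.1 -0.7] [-0.01  0.05  0.06] [0.0001 0.0001 0.0002]
48.85
```

View pics/w12.png

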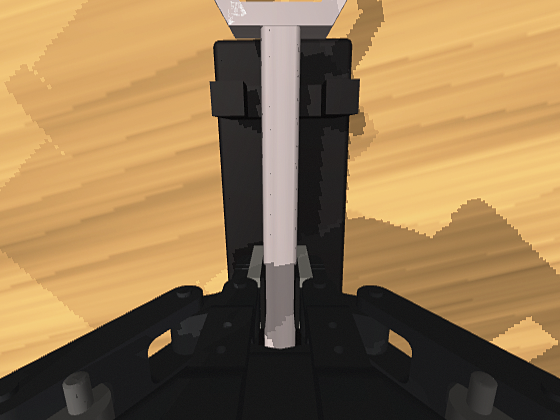

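The handle (columns 262–298) is in the front slot between horns at about 245 and 325. I'll lower it the last bit, release and retreat.

Run:
```python
from h import *
p,o=tcp(RING0,YAW0,.053); manip.servo_line(p,o,rate=.03); print(F())
manip.command_gripper(.05,20); print(manip.get_width(),F())
manip.servo_line(p+[0,0,.13],o,rate=.15); print(F(),manip.get_time())
q,o2=np.array([.56,.215,.25]),rv(np.pi-.25); manip.move_to(q,o2); manip.hold(.3); print(F(),manip.get_time())
snap("wrist","w13"); snap("top","t13"); snap("scene","s13")
a=cv2.imread("pics/w13.png"); cv2.imwrite("pics/c22.png",cv2.resize(a[140:220,230:330],None,fx=7,fy=7,interpolation=2))
```

```text
(array([-3.7, -0.7, 12.1]), array([-0.17,  0.42,  0.02]))
0.05025048340473115 (array([0.1, 0.9, 0.3]), array([ 0.03, -0.02,  0.01]))
(array([-0.3, -0.4, -0.2]), array([ 0.04, -0.04,  0.05])) 50.5667
(array([-0.2,  0.4, -0.1]), array([ 0.04, -0.01, -0.01])) 51.4583
```

View pics/w13.png

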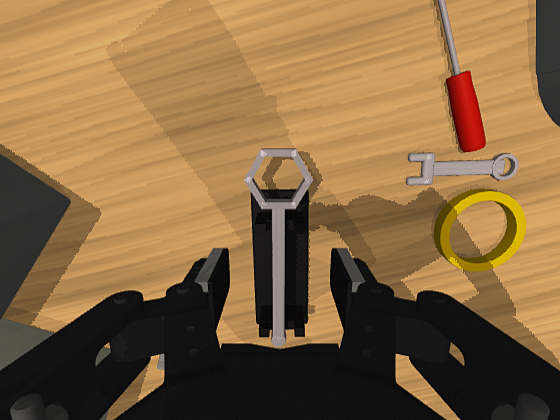

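View pics/c22.png

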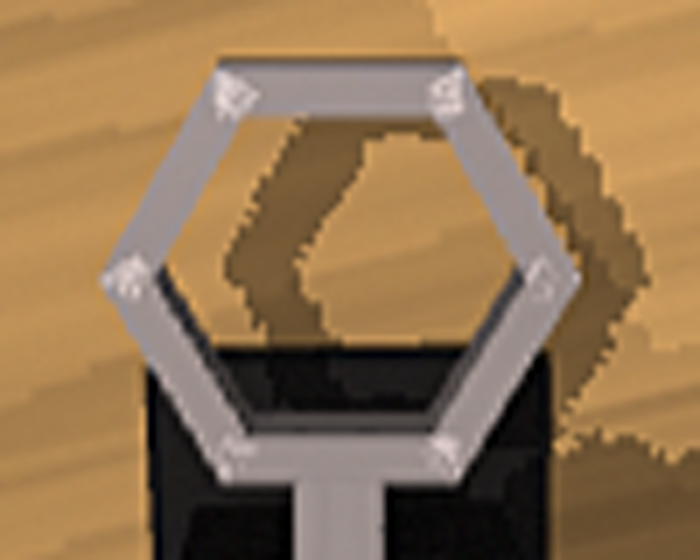

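View pics/t13.png

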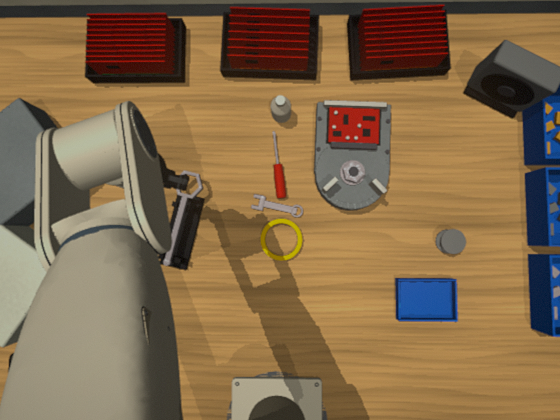

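The spanner lies within about 1 mm of its first pose, and the bystanders look unmoved. One last close look at the nut before I hand in.

Run:
```python
from h import *
manip.move_to(np.array([.66,-.18,.22]),rv(np.pi)); snap("wrist","w14"); print(manip.get_time())
a=cv2.imread("pics/w14.png"); cv2.imwrite("pics/c23.png",cv2.resize(a[215:295,235:335],None,fx=7,fy=7,interpolation=2))
```

```text
53.1667
```

View pics/c23.png

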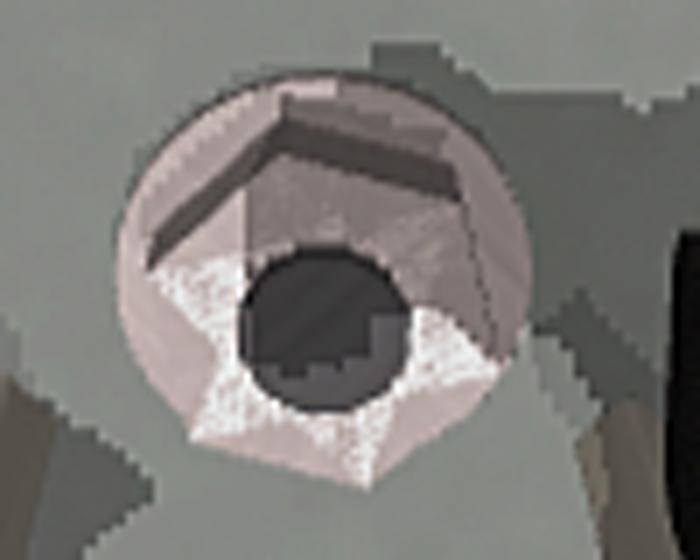

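Run:
```python
from h import *
u=lambda L,s,o:(np.array(L)+.5)/s-.5+np.array(o)
W=p2w("w14",u([(282,155),(462,201),(148,272),(190,440),(368,490),(503,360)],7,(235,215)),.070)
x,e=hexfit(W,.0254,0.2); print(x,e, "joint",np.radians(38)-((x[2]+np.pi/6-FY)-np.pi))
print(manip.get_joint_vel().round(3) if hasattr(manip.get_joint_vel(),'round') else manip.get_joint_vel(),F())
```

```text
[ 0.60447731 -0.17963698  0.24552697  0.02529482] 0.0005150866496369846 joint 3.0056920220736374
[ 0.005 -0.002 -0.001 -0.001 -0.    -0.   ] (array([-0. , -0.2,  0.6]), array([ 0.02, -0.04, -0.02]))
```

Run:
```python
from rig import manip
manip.hold(.3); print(manip.get_time()); manip.sign_off()
```

```text
53.4667
the job is handed in; nothing more can be done
```

The nut is tight against its stop with the jaw closed on the red board, and the spanner is back in its rest. I handed in at 53.5 s of the 72 s; no verdict is reported.

I gripped the spanner 130 mm from its ring and turned the nut clockwise in three strokes. Between strokes I lifted the ring off and reseated it 60° back.

My last checks all agreed:
- **Nut:** the push on the handle rose from about 5 N to 23 N at the stop. The close-up puts the spindle at about 3.0 rad.
- **Spanner:** the ring is within about 1 mm of where it first lay, and the handle is in its slots.
- **Bench and robot:** the other things look unmoved in the top picture, though I judged that by eye. The arm is clear, with no contact force beyond sensor noise.

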